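# Feel along the route of a tactile floor plan

## Robot

A 6-joint arm with a two-finger parallel gripper is mounted at the origin on the work surface. World frame = base frame: x ahead of the robot, y to its left, z up, the work surface at z = 0. Lengths are in mm, angles in rad, forces in N, time in s.
With the tool pointing down it reaches from about 350 to 975 mm from the base axis. Payload 17.4 kg.
Tool frame: the origin (TCP) lies on the centre line of the jaws, within the pads' length; the fingertips stand 14 mm ahead of it and the grasp point (between the pads) lies 5 mm behind it (manip.tip_reach is the distance from the TCP to the fingertips, in mm); y points along the fingers, z is the direction in which the jaws open and shut, and the axes are right-handed (so a half turn about y gives the same grasp; the last joint's range is limited). The gripper opens to 85 mm and grips with 20 to 120 N. Pads are 22 mm wide; open, the fingers measure 114 mm over their backs; the gripper's body (76 mm by 85 mm) begins 54 mm behind the grasp point. The pads swing forward as they close: fully open they stand 13 mm farther back than shut.
Start: joints at [-1.337, 0.116, 1.442, -0, 1.584, -0.038], TCP at [181.205, -650.229, 211.803] pointing down, gripper open.
Joint ranges: [-2.83, 2.83], [-0.83, 2.19], [0.07, 2.5], [-1.14, 4.28], [0.01, 3], [-2.97, 2.97]. Speed limits (rad/s): [1.89, 1.89, 2.22, 3.14, 3.14, 3.14].

## Interface

Orientations are given as a unit quaternion [x, y, z, w].
In Python, from cell import status, eyes, job, nets, manip gives the robot as it stands.
- The arm moves only by the tool apply_moves, never from a script. Its argument "motion" is a list of rows, each a list of 3 entries, a list of its own where there are three numbers: the shift along the tool's x, y, z in units of 30 mm (1.0 is 30 mm), then the turn, a rotation vector about the tool's x, y, z in units of 5 degrees (1.0 is 5 degrees), then the finger opening in mm, from 0 to 85.4. In form: [[[tx, ty, tz], [wx, wy, wz], fingers], ...]. A call has 1 to 8 rows; each row is the pose to reach, as a shift and turn from the pose measured when the call began, along the tool's axes at that moment; what a row does not reach only later rows make up. A row lasts 1/12 s, in which the tool goes at most 41.7 mm and 7.16 degrees, less where a joint would pass 70% of its speed; a pose out of reach is approached as far as the arm can. A call with a gripper value outside its range is refused whole. The fingers move at their own pace and stop on an object; "grip_force" is the grip in N (left out, the last holds). Time passes only in rows, so rows that repeat a pose let the fingers close. It gives the time, the measured TCP pose, the force and the opening at its end, in the units of the state.
- status.read_state(): the state, without advancing time (a new reading comes with each control period).
- eyes.get_image(name): name is "scene" or "top" or "wrist"; returns (picture, depth): 384x512x3 uint8, red, green, blue; 384x512 float32, mm along the optical axis (not along the pixel's ray), 0 where there is no reading.
- eyes.camera_model(name): a dict with "mtx" (3x3 intrinsics, pixels), "xyz" and "rotation" of the camera in the world; the wrist camera has in their place "tool_from_camera" (4x4, takes a point from camera to tool coordinates, whose origin is the TCP and whose axes are the tool frame's). Camera axes: x right, y down, z forward; pixel columns grow to the right and rows downward; lengths in mm; the calibration is good to about 2 mm. A picture is of the moment at which its call begins: read the wrist's pose just before it. camera_model takes no time and is no camera call.
- job.close_job(): hands the job in, once; it reports no verdict.
Trained networks look in the newest picture that a camera, given by its name, has taken for a name from the list of things; names that differ only in an ending like _2 or _b are one class to them, and where a whole thing is asked for, a point or a joint stands for the part that bears it (a point fixed in the world has none). Each returns a list of dicts, best first, with "confidence" (0 to 1); they miss things now and then, are a little off and sometimes report something else, mostly with a low value. They report only what shows in the picture. A call takes as long as a camera call.
- nets.silhouettes(camera, query): "mask" (384x512 bool, what is visible of it) and "point" ([column, row] in pixels, amid what is visible of it).
- nets.place_of(camera, query): "point" ([column, row] in pixels: a listed point, or the origin of a listed thing).
The state is a dict: "time_s": time; "joint_pos": joint angles; "joint_vel": joint speeds; "tau": joint torques, N m; "tool_pos": TCP position; "ee_rot": TCP orientation; "wrist_force": force on the tool from outside, world axes, zero at the start; "torque": the same for the moment, N m; "finger_gap": finger opening in mm.
Only numpy, scipy, OpenCV 4.12 (cv2) and the standard library are available. Lean on these libraries where they do the work, as an engineer would, in place of code of your own. Each camera call takes 0.05 s, during which the arm holds its last target.

## Task

Check the tactile floor plan on the desk by feel: with the fingers closed together, set the fingertips on the raised ring and run them along the raised line, round both bends, to the raised square, touching the line lightly all the way so that the plan is never pushed down to the bottom of its soft foam. Touch only the ring, line and square, not the white plate, and leave the things on and around the plan where they are. Finish while still holding the fingertips lightly on the square.

Things in the scene. Friction and masses are not known exactly. Their poses are not given: they have to be found in the camera images.
- ring (a point): centre of the start mark, a ring 34 mm across, on top of the route. The route is a raised dark metal line, 10 mm wide and flat-topped, on a white plate 260 x 180 x 6 mm; its ring, line and square all stand 5 mm above the plate (the plate's top is 5 mm below these points), about 31 mm above the desk. The plan lies level, at any yaw. z up
- leg1_a (a point): point on top of the line, in the middle of its width, a quarter along the first leg. The first leg runs straight for 120 mm from the ring to the first bend
- leg1_b (a point): point on top of the line, in the middle of its width, half-way along the first leg
- leg1_c (a point): point on top of the line, in the middle of its width, three quarters along the first leg
- bend1 (a point): point on top of the line, in the middle of its width, at the first bend: a right angle where the line turns left, seen walking from the ring. The second leg is 95 mm long
- leg2_a (a point): point on top of the line, in the middle of its width, a third along the second leg
- leg2_b (a point): point on top of the line, in the middle of its width, two thirds along the second leg
- bend2 (a point): point on top of the line, in the middle of its width, at the second bend: a right angle where it turns right again. The last leg is 65 mm long
- leg3_a (a point): point on top of the line, in the middle of its width, half-way along the last leg
- square (a point): centre of the end mark, a solid square 34 x 34 mm, on top of the route
- plan (a joint): how far the plan (plate and route as one, always level) has sunk on the soft foam under it, in m: 0 untouched, 0.012 on the bottom. It starts to sink at about 0.7 N and yields 1 mm for each further 1.2 N; it springs back. It cannot slide sideways: its wooden base, 280 x 200 x 6 mm, is fixed to the desk
- base: the wooden base under the plan; origin at its centre on the desk, x along the first leg from the ring. In its frame: ring (-90,-50), bends (30,-50) and (30,45), square (95,45) mm. The plate is centred on it and carries grey room outlines, 1 mm high
- eraser: white eraser 44 x 20 x 12 mm lying on the plan; to be left alone; origin at the centre of its underside
- sharpener: metal pencil sharpener 26 x 16 x 13 mm lying on the plan; to be left alone; origin at the centre of its underside
- glue_stick: white glue stick, 29 mm across, 85 mm tall, standing on the desk beside the plan; to be left alone; origin at the centre of its underside
- clip_tin: round tin 64 mm across, 35 mm tall, on the desk beside the plan; to be left alone; origin at the centre of its underside
- mug: white mug 80 mm across, 95 mm tall; to be left alone; origin at the centre of its underside
- stapler: black stapler 140 x 34 mm, about 48 mm tall; to be left alone; origin at the centre of its underside
- tea_tin: red square tin 88 x 88 mm, 82 mm tall; to be left alone; origin at the centre of its underside
- mouse: black computer mouse 100 x 60 mm, 32 mm tall; to be left alone; origin at the centre of its underside

How it is judged:
By the outcome, as a careful person would: the job done as asked, in the order asked, and still so for the second after the job is handed in, while the arm keeps its last pose, push and grip.
It also fails if it takes over 42 s, if anything falls off the work surface, if the arm or the gripper's body presses on something with over 40 N, if the wrist force passes 120 N, or if a joint passes its speed limit or range.

## Working session

There is one attempt and no reset: what is moved stays moved. The work goes in short steps, Python scripts to look and compute and a tool call to move; the robot and the scene stay as the last step left them, time stands still between calls to the robot, and variables do not carry over. Pictures are saved under pics/ and viewed, and the job is handed in when it is done.

Besides the shell and the picture viewer there is one more tool, called after ">>>" as a command line: name --argument value ..., lists and objects as JSON in quotes. apply_moves: Moves the arm, as the interface text tells. Its arguments: {"type":"object","properties":{"motion":{"type":"array"},"grip_force":{"type":"number"}},"required":["motion"]}

```bash
mkdir -p pics; ls
python3 - <<'E'
from cell import status, eyes, job, nets, manip
import cv2
print(status.read_state()); print(manip.tip_reach)
for c in ("scene","top"):
    im,d=eyes.get_image(c); cv2.imwrite(f"pics/{c}0.png",im[:,:,::-1]); print(c,eyes.camera_model(c))
print(eyes.camera_model("wrist"))
E
```

```text
pics
{'time_s': 0.0, 'joint_pos': array([-1.33678104e+00,  1.16500793e-01,  1.44228149e+00,  1.29634847e-05,
        1.58398250e+00, -3.77739198e-02]), 'joint_vel': array([ 0.00038304,  0.00138257, -0.00034284, -0.00089712,  0.00039329,
       -0.00043854]), 'tau': array([ 2.95671874e-03, -7.31993794e+01, -6.32479620e+01,  1.03794257e-04,
        6.42958374e-03,  2.97319775e-05]), 'tool_pos': array([ 181.17023554, -650.01164668,  211.04211941]), 'ee_rot': array([-0.09583259,  0.70100037, -0.70017463,  0.09576051]), 'wrist_force': array([-0.25472755, -0.52133351, -0.11550016]), 'torque': array([-0.00233307,  0.03680513, -0.0024963 ]), 'finger_gap': 85.49467177721999}
14.0
scene {'mtx': array([[368.00421681,   0.        , 254.87438166],
       [  0.        , 368.00421681, 190.27318449],
       [  0.        ,   0.        ,   1.        ]]), 'xyz': array([1051.16068436,  199.14765049,  890.21725897]), 'rotation': array([ 0.5436328 ,  0.7951229 , -0.22141556, -0.15237489])}
top {'mtx': array([[472.8254734 ,   0.        , 261.10323028],
       [  0.        , 472.8254734 , 192.64837452],
       [  0.        ,   0.        ,   1.        ]]), 'xyz': array([ 330.49941477,   12.76665117, 1208.98297418]), 'rotation': array([-0.65225301,  0.75033194, -0.07923838,  0.07272735])}
{'mtx': array([[320.37707659,   0.        , 254.64164474],
       [  0.        , 320.37707659, 190.59707823],
       [  0.        ,   0.        ,   1.        ]]), 'tool_from_camera': array([[ 6.48930118e-04,  9.46596198e-01,  3.22420868e-01,
        -8.17330417e+01],
       [ 3.35760726e-04, -3.22421124e-01,  9.46596274e-01,
        -1.61743188e+02],
       [ 9.99999733e-01, -5.06018567e-04, -5.27058605e-04,
         2.22684664e-01],
       [ 0.00000000e+00,  0.00000000e+00,  0.00000000e+00,
         1.00000000e+00]])}
```

View pics/scene0.png

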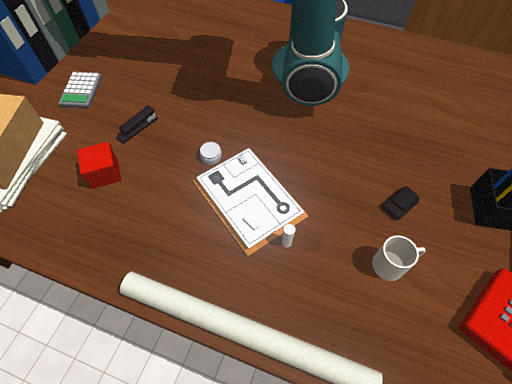

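View pics/top0.png

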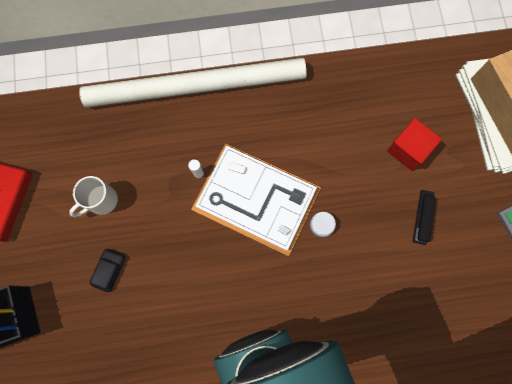

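```bash
cat > h.py <<'E'
import numpy as np, cv2
from scipy.spatial.transform import Rotation as R
from cell import status, eyes, job, nets, manip
PTS={'ring':(-90,-50),'leg1_a':(-60,-50),'leg1_b':(-30,-50),'leg1_c':(0,-50),'bend1':(30,-50),'leg2_a':(30,-50+95/3),'leg2_b':(30,-50+190/3),'bend2':(30,45),'leg3_a':(62.5,45),'square':(95,45)}
def cam(name,st=None):
    m=eyes.camera_model(name)
    if name=='wrist':
        T=np.eye(4);T[:3,:3]=R.from_quat(st['ee_rot']).as_matrix();T[:3,3]=st['tool_pos']
        T=T@np.array(m['tool_from_camera']);return m['mtx'],T[:3,:3],T[:3,3]
    return m['mtx'],R.from_quat(m['rotation']).as_matrix(),m['xyz']
def toplane(px,c,z):
    K,Rc,t=c;px=np.atleast_2d(px).astype(float)
    r=np.c_[px,np.ones(len(px))]@np.linalg.inv(K).T@Rc.T
    return t+r*((z-t[2])/r[:,2])[:,None]
def proj(P,c):
    K,Rc,t=c;q=(np.atleast_2d(P)-t)@Rc@K.T
    return q[:,:2]/q[:,2:]
def fit(A,B): # 2D rigid A->B
    a=A.mean(0);b=B.mean(0);H=(A-a).T@(B-b)
    th=np.arctan2(H[0,1]-H[1,0],H[0,0]+H[1,1]);c,s=np.cos(th),np.sin(th)
    return th,b-np.array([[c,-s],[s,c]])@a
def T2(th,t,p):
    c,s=np.cos(th),np.sin(th);return np.atleast_2d(p)@np.array([[c,s],[-s,c]])+t
E
python3 - <<'E'
from h import *
for cn in ('top','scene'):
    im,d=eyes.get_image(cn);c=cam(cn)
    A=[];B=[]
    for n in ('ring','bend1','bend2','square'):
        r=nets.place_of(cn,n)
        if r:
            w=toplane(r[0]['point'],c,31)[0];u,v=np.round(r[0]['point']).astype(int)
            P=c[2]+d[v,u]*(c[1]@np.linalg.inv(c[0])@[u,v,1]); print(cn,n,r[0]['point'],r[0]['confidence'],w.round(1),P.round(1))
            A.append(PTS[n]);B.append(w[:2])
    A=np.array(A);B=np.array(B);th,t=fit(A,B);print(th,t,(T2(th,t,A)-B).round(1).tolist())
print(status.read_state()['time_s'])
E
```

```text
top ring [214.4, 195.4] 0.97 [596.3 102.6  31. ] [596.9 103.3  33.5]
top bend1 [263.2, 219.6] 0.7 [517.2 -11.8  31. ] [516.8 -11.3  27.5]
top bend2 [263.2, 219.6] 0.7 [517.2 -11.8  31. ] [516.8 -11.3  27.5]
top square [296.1, 196.8] 0.6 [ 563.6 -102.9   31. ] [ 563.5 -102.8   28.8]
-2.2553323875161357 [560.78072409   5.03452992] [[-17.3, 3.7], [-14.1, 25.2], [59.5, -34.8], [-28.0, 5.9]]
scene ring [281.8, 206.2] 0.95 [586.1  96.6  31. ] [582.6  96.3  26. ]
scene bend1 [259.2, 174.5] 0.93 [513.5   4.5  31. ] [509.3   2.3  26.5]
scene bend2 [259.2, 174.5] 0.93 [513.5   4.5  31. ] [509.3   2.3  26.5]
scene square [215.3, 174.3] 0.58 [ 557.6 -110.4   31. ] [ 555.8 -112.3   29. ]
-2.249093463312757 [554.80246466   9.87250128] [[-13.8, 14.7], [-16.4, 13.4], [57.5, -46.2], [-27.3, 18.0]]
0.6
```

```bash
cat >> h.py <<'E'
from scipy.optimize import minimize
def template(N=1.0):
    # sample points in plan frame with label 1 (dark) / 0 (plate) 
    xs,ys=np.meshgrid(np.arange(-128,129,N),np.arange(-88,89,N));P=np.c_[xs.ravel(),ys.ravel()]
    def seg(a,b):
        a=np.array(a,float);b=np.array(b,float);u=np.clip(((P-a)@(b-a))/((b-a)@(b-a)),0,1)
        return np.linalg.norm(P-a-u[:,None]*(b-a),axis=1)
    r=np.linalg.norm(P-[-90,-50],axis=1)
    dl=np.minimum(np.minimum(seg((-90,-50),(30,-50)),seg((30,-50),(30,45))),seg((30,45),(95,45)))
    sq=np.abs(P-[95,45]).max(1)
    dark=((dl<5)&(r>12))|((r<17)&(r>8))|(sq<17)
    near=(dl<14)|(r<26)|(sq<26)
    amb=(r<8)
    k=near&~amb
    return P[k],np.where(dark[k],-1.0,1.0)
def refine(im,c,th,t,z=31,zoff=None):
    g=cv2.cvtColor(im,cv2.COLOR_RGB2GRAY).astype(np.float32);g=np.minimum(g,200)
    P,l=template(1.0); w=np.where(l<0,1/np.sum(l<0),-1/np.sum(l>0))
    def cost(x,s):
        q=T2(x[0]/100,x[1:3],P);q=proj(np.c_[q,np.where(l<0,z,z-5)],c).astype(np.float32)
        gg=cv2.GaussianBlur(g,(0,0),s) if s else g
        v=cv2.remap(gg,q[:,:1],q[:,1:],cv2.INTER_LINEAR).ravel()
        return float((v*w).sum())
    x=np.array([th*100,*t])
    for s in (4,2,0):
        r=minimize(cost,x,args=(s,),method='Nelder-Mead',options=dict(initial_simplex=x+np.vstack([np.zeros(3),np.eye(3)*(s+1)*2.5])));x=r.x
    return x[0]/100,x[1:],r.fun
def draw(im,c,th,t,z,fn,crop=None):
    o=cv2.resize(im[:,:,::-1],None,fx=2,fy=2,interpolation=cv2.INTER_CUBIC)
    for n,p in PTS.items():
        q=proj(np.r_[T2(th,t,p)[0],z],c)[0]*2+.5;cv2.circle(o,tuple(np.round(q).astype(int)),2,(0,0,255),-1)
    if crop: o=o[crop[1]:crop[3],crop[0]:crop[2]]
    cv2.imwrite(fn,o)
E
python3 - <<'E'
from h import *
for cn,px in (('top',[(215,199),(258,218),(277,187),(297,197)]),('scene',[(283,208),(259,180),(228,193),(217,178)])):
    im,d=eyes.get_image(cn);c=cam(cn)
    A=np.array([PTS[n] for n in ('ring','bend1','bend2','square')]);B=toplane(px,c,31)[:,:2]
    th,t=fit(A,B);print(cn,th,t,(T2(th,t,A)-B).round(1).tolist())
    th,t,f=refine(im,c,th,t);print(th,t,f)
    draw(im,c,th,t,31,f'pics/{cn}_fit.png',(300,200,760,600))
E
```

```text
top -2.173255042685797 [578.34656917  -3.22015444] [[1.4, -3.0], [-2.9, -0.2], [2.7, 5.1], [-1.2, -1.9]]
-2.1589099988571623 [580.28005228  -1.88979652] -88.49020036302394
scene -2.182820827746138 [583.54415093   1.36659593] [[4.2, 2.4], [-5.4, -5.0], [2.5, 3.9], [-1.3, -1.4]]
-2.15857222707524 [579.86723338  -2.45117198] -78.03813358435212
```

```bash
python3 -c "
import cv2,numpy as np
a=cv2.imread('pics/top_fit.png');b=cv2.imread('pics/scene_fit.png')
a=cv2.resize(a[:330,:400],(400,330));b=b[:330,:400];cv2.imwrite('pics/both.png',np.hstack([a,b]))"
```

```text
(no output)
```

View pics/both.png

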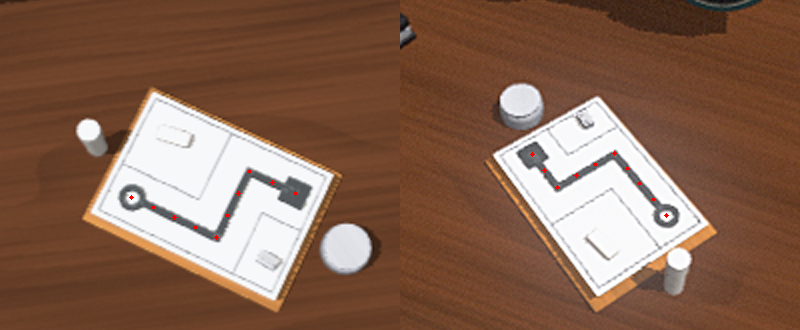

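```bash
cat >> h.py <<'E'
TH=-2.1588;T0=np.array([580.1,-2.2])
def W(n): return T2(TH,T0,PTS[n])[0]
def go(target,st):  # tool-unit shift to world target
    M=R.from_quat(st['ee_rot']).as_matrix();return M.T@(np.array(target)-st['tool_pos'])/30
E
python3 - <<'E'
from h import *
st=status.read_state()
M=R.from_quat(st['ee_rot']).as_matrix();print(M.round(4));print('tool x yaw',np.degrees(np.arctan2(M[1,0],M[0,0])),'plan yaw',np.degrees(TH))
for n in PTS: print(n,W(n).round(1))
print(go([*W('ring'),120],st))
for n in ('glue_stick','clip_tin'):
    r=nets.silhouettes('top',n);print(n,r[0]['confidence'],toplane(r[0]['point'],cam('top'),{'glue_stick':85,'clip_tin':35}[n]))
E
```

```text
[[-0.9633  0.      0.2684]
 [-0.2684  0.     -0.9633]
 [-0.     -1.     -0.    ]]
tool x yaw -164.4281123336586 plan yaw -123.6901288128421
ring [588.4 100.4]
leg1_a [571.8  75.5]
leg1_b [555.1  50.5]
leg1_c [538.5  25.5]
bend1 [521.9   0.6]
leg2_a [548.2 -17. ]
leg2_b [574.6 -34.6]
bend2 [600.9 -52.1]
leg3_a [582.9 -79.2]
square [ 564.8 -106.2]
[-19.79270761   3.06071606 -20.4591643 ]
glue_stick 0.61 [[658.17662448 127.71514082  85.        ]]Traceback (most recent call last):
  File "<stdin>", line 7, in <module>
IndexError: list index out of range
```

>>> apply_moves --motion '[[[-19.8,0.3,-20.5],[0,-8.15,0],0],[[-19.8,0.3,-20.5],[0,-8.15,0],0],[[-19.8,0.3,-20.5],[0,-8.15,0],0],[[-19.8,0.3,-20.5],[0,-8.15,0],0],[[-19.8,0.3,-20.5],[0,-8.15,0],0],[[-19.8,0.3,-20.5],[0,-8.15,0],0],[[-19.8,0.3,-20.5],[0,-8.15,0],0],[[-19.8,0.3,-20.5],[0,-8.15,0],0]]' --grip_force 20

```text
time_s: 1.47
tool_pos: [340.3, -355.3, 208.5]
ee_rot: [0.334, -0.623, 0.624, -0.334]
wrist_force: [2.2, -1.3, 0.3]
finger_gap: 0.3
```

```bash
cat > s.py <<'E'
from h import *
import sys
st=status.read_state();M=R.from_quat(st['ee_rot']).as_matrix()
yaw=np.degrees(np.arctan2(M[1,0],M[0,0]))
print('t',st['time_s'],'tcp',st['tool_pos'].round(2),'F',st['wrist_force'].round(2),'gap',round(st['finger_gap'],1),'yaw',yaw.round(2),'wy',(yaw+123.69)/5,'ydir',M[:,1].round(4),'j',st['joint_pos'].round(2))
z=float(sys.argv[1])
for n in sys.argv[2:]: print(n,go([*W(n),z],st).round(3))
E
python3 s.py 200 ring
```

```text
t 1.4667 tcp [ 340.3  -355.3   208.46] F [ 2.16 -1.3   0.35] gap 0.3 yaw -123.66 wy 0.005288738734327581 ydir [ 4.e-04 -5.e-04 -1.e+00] j [-0.86 -0.29  1.83 -0.    1.6  -0.27]
ring [-17.228   0.278  -1.537]
```

>>> apply_moves --motion '[[[-17.2,0.3,-1.55],[0,0,0],0],[[-17.2,0.3,-1.55],[0,0,0],0],[[-17.2,0.3,-1.55],[0,0,0],0],[[-17.2,0.3,-1.55],[0,0,0],0],[[-17.2,0.3,-1.55],[0,0,0],0],[[-17.2,0.3,-1.55],[0,0,0],0],[[-17.2,0.3,-1.55],[0,0,0],0],[[-17.2,0.3,-1.55],[0,0,0],0]]'

```text
time_s: 2.13
tool_pos: [499.2, -61.9, 202.9]
ee_rot: [0.334, -0.623, 0.624, -0.334]
wrist_force: [1.3, -1.3, 0.3]
finger_gap: 0.3
```

```bash
python3 s.py 200 ring
python3 - <<'E'
from h import *
st=status.read_state();im,d=eyes.get_image('wrist');c=cam('wrist',st);cv2.imwrite('pics/w1.png',im[:,:,::-1])
r=refine(im,c,TH,T0);print(r)
draw(im,c,TH,T0,31,'pics/w1f.png',(112,0,912,600))
E
```

```text
t 2.1333 tcp [499.23 -61.94 202.92] F [ 1.25 -1.29  0.26] gap 0.3 yaw -123.65 wy 0.007685658307784138 ydir [ 1.4e-03 -7.0e-04 -1.0e+00] j [-0.17 -0.26  1.81 -0.    1.59  0.41]
ring [-6.152  0.098 -0.524]
(np.float64(-2.1603332332709546), array([581.36027892,   1.21642167]), np.float64(-59.92396484777902))
```

View pics/w1f.png

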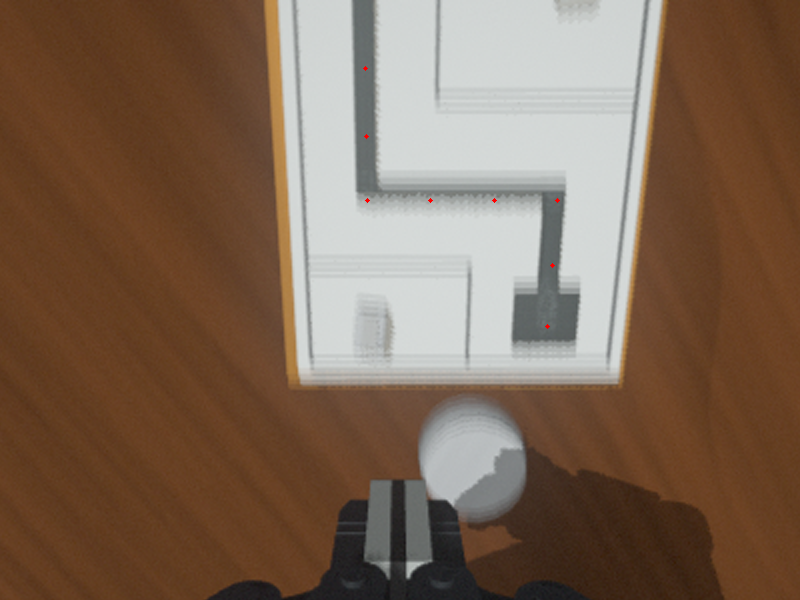

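>>> apply_moves --motion '[[[-2.0,0.1,-0.6],[0,0,0],0],[[-2.0,0.1,-0.6],[0,0,0],0],[[-2.0,0.1,-0.6],[0,0,0],0],[[-2.0,0.1,-0.6],[0,0,0],0],[[-2.0,0.1,-0.6],[0,0,0],0],[[-2.0,0.1,-0.6],[0,0,0],0]]'

```text
time_s: 2.68
tool_pos: [519.4, 2.4, 199.7]
ee_rot: [-0.334, 0.623, -0.623, 0.335]
wrist_force: [0.0, -0.8, -0.2]
finger_gap: 0.3
```

```bash
python3 s.py 70 ring
python3 - <<'E'
from h import *
st=status.read_state();print(st['joint_vel'].round(4));im,d=eyes.get_image('wrist');c=cam('wrist',st);cv2.imwrite('pics/w2.png',im[:,:,::-1])
r=refine(im,c,TH,T0);print(r)
draw(im,c,r[0],r[1],31,'pics/w2f.png',(112,0,912,600))
q=proj(np.r_[W('leg1_b'),31],c)[0];u,v=np.round(q).astype(int);print(q,(c[2]+d[v,u]*(c[1]@np.linalg.inv(c[0])@[u,v,1])))
tt=proj(st['tool_pos']+R.from_quat(st['ee_rot']).apply([0,14,0]),c)*2-[112,0];print('tip px',tt)
E
```

```text
t 2.6833 tcp [519.44   2.4  199.69] F [ 0.04 -0.8  -0.19] gap 0.3 yaw -123.52 wy 0.03389739603496764 ydir [ 0.0018  0.0016 -1.    ] j [-0.05 -0.23  1.79  0.    1.58  0.54]
ring [-3.984  4.332  0.11 ]
[-0.0079 -0.0018  0.001   0.0028 -0.0006  0.0015]
(np.float64(-2.1570701012530002), array([579.54530769,  -2.27511444]), np.float64(-81.77611263983007))
[258.52898579 105.32145718] [555.68402389  50.45174753  30.27762149]
tip px [[400.02537286 450.73341619]]
```

View pics/w2f.png

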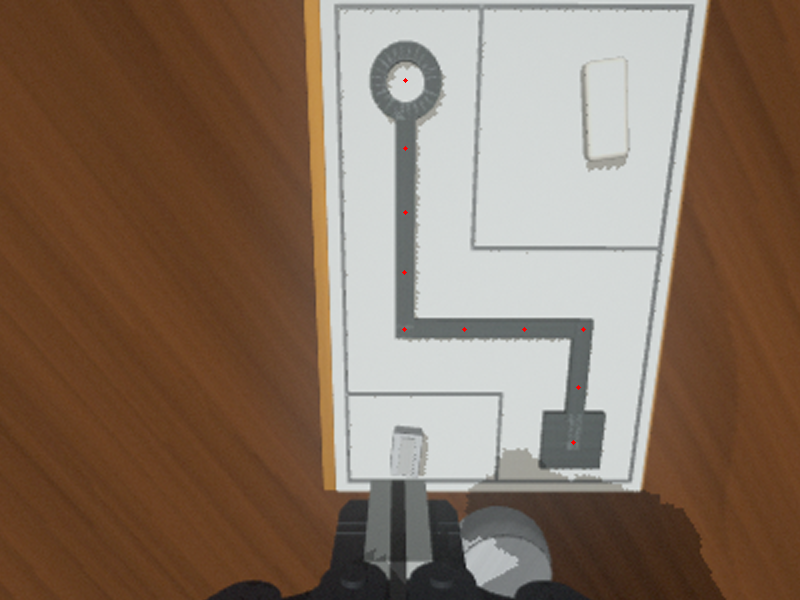

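>>> apply_moves --motion '[[[-1.4,1.0,0.05],[0,0,0],0],[[-2.8,2.2,0.1],[0,0.03,0],0],[[-3.98,3.4,0.11],[0,0.03,0],0],[[-3.98,4.2,0.11],[0,0.03,0],0],[[-3.98,4.5,0.11],[0,0.03,0],0],[[-3.98,4.5,0.11],[0,0.03,0],0],[[-3.98,4.5,0.11],[0,0.03,0],0],[[-3.98,4.5,0.11],[0,0.03,0],0]]'

```text
time_s: 3.4
tool_pos: [589.0, 99.3, 67.0]
ee_rot: [0.332, -0.624, 0.624, -0.335]
wrist_force: [-0.6, -0.5, 0.3]
finger_gap: -0.1
```

```bash
sed -i 's/TH=-2.1588;T0=np.array(\[580.1,-2.2\])/TH=-2.158;T0=np.array([579.9,-2.2])/' h.py; python3 s.py 45 ring leg1_b
python3 - <<'E'
from h import *
st=status.read_state();print(st['joint_vel'].round(4));im,d=eyes.get_image('wrist');cv2.imwrite('pics/w3.png',im[:,:,::-1])
E
```

```text
t 3.4 tcp [589.02  99.3   67.  ] F [-0.58 -0.52  0.26] gap -0.1 yaw -123.75 wy -0.012381260905738146 ydir [ 0.0039  0.0017 -1.    ] j [0.12 0.02 1.78 0.   1.34 0.71]
ring [-0.012  0.733 -0.047]
leg1_b [ 1.988  0.726 -0.043]
[-0.0014 -0.0142 -0.0059  0.0013 -0.0051  0.0025]
```

View pics/w3.png

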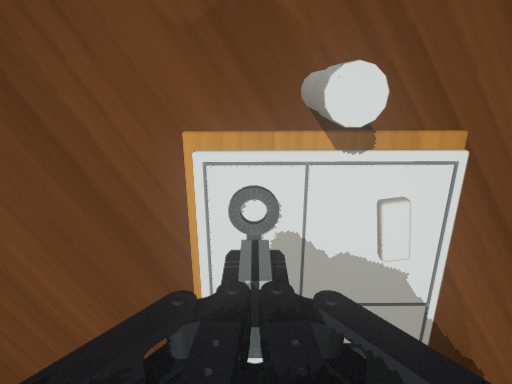

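>>> apply_moves --motion '[[[0,0.4,-0.04],[0,0,0],0],[[0,0.6,-0.04],[0,0,0],0],[[0,0.66,-0.04],[0,0,0],0],[[0,0.69,-0.04],[0,0,0],0],[[0,0.71,-0.04],[0,0,0],0],[[0,0.73,-0.04],[0,0,0],0],[[0,0.75,-0.04],[0,0,0],0],[[0,0.75,-0.04],[0,0,0],0]]'

```text
time_s: 4.12
tool_pos: [588.4, 100.1, 45.0]
ee_rot: [0.331, -0.623, 0.624, -0.335]
wrist_force: [-0.1, -0.4, -0.3]
finger_gap: -0.4
```

```bash
python3 s.py 43 ring leg1_a
```

```text
t 4.1167 tcp [588.37 100.12  44.95] F [-0.13 -0.35 -0.3 ] gap -0.4 yaw -123.75 wy -0.012587123096190566 ydir [ 0.0049  0.002  -1.    ] j [0.13 0.04 1.8  0.   1.3  0.71]
ring [-0.004  0.065 -0.012]
leg1_a [ 0.996  0.061 -0.01 ]
```

>>> apply_moves --motion '[[[0,0.02,-0.01],[0,0,0],0],[[0,0.04,-0.01],[0,0,0],0],[[0,0.06,-0.01],[0,0,0],0],[[0,0.08,-0.01],[0,0,0],0],[[0,0.08,-0.01],[0,0,0],0]]'

```text
time_s: 4.53
tool_pos: [588.1, 100.3, 42.4]
ee_rot: [0.332, -0.623, 0.624, -0.335]
wrist_force: [-0.2, -0.5, -0.3]
finger_gap: 0.1
```

```bash
python3 s.py 43 ring leg1_a
```

```text
t 4.5333 tcp [588.06 100.3   42.39] F [-0.17 -0.53 -0.31] gap 0.1 yaw -123.75 wy -0.011390275415152473 ydir [ 0.0047  0.0019 -1.    ] j [0.13 0.04 1.8  0.   1.29 0.71]
ring [-0.005 -0.02  -0.   ]
leg1_a [ 0.995 -0.024  0.002]
```

>>> apply_moves --motion '[[[0,0.02,0],[0,0,0],0],[[0,0.04,0],[0,0,0],0],[[0,0.06,0],[0,0,0],0],[[0,0.06,0],[0,0,0],0]]'

```text
time_s: 4.87
tool_pos: [588.0, 100.3, 40.4]
ee_rot: [0.332, -0.623, 0.624, -0.335]
wrist_force: [-0.1, 0.4, 0.0]
finger_gap: 0.1
```

```bash
python3 s.py 43 ring leg1_a
python3 - <<'E'
from h import *
im,d=eyes.get_image('wrist');cv2.imwrite('pics/w4.png',im[:,:,::-1]);print(status.read_state()['wrist_force'])
E
```

```text
t 4.8667 tcp [588.   100.28  40.4 ] F [-0.11  0.37  0.  ] gap 0.1 yaw -123.75 wy -0.012236506945683345 ydir [ 0.0045  0.0019 -1.    ] j [0.13 0.04 1.8  0.   1.29 0.71]
ring [-0.007 -0.087  0.001]
leg1_a [ 0.993 -0.091  0.003]
[-0.05569509  0.07382037 -0.0043082 ]
```

View pics/w4.png

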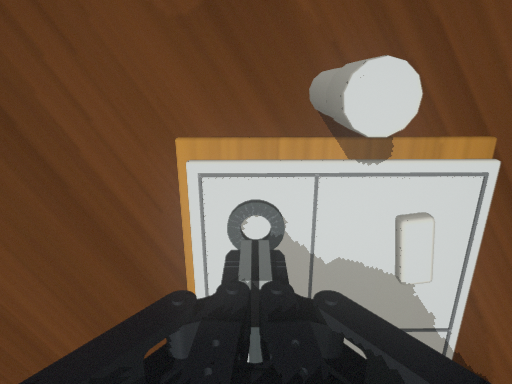

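Run:
```python
from h import *
st=status.read_state();im,d=eyes.get_image('wrist');m=eyes.camera_model('wrist');K=m['mtx'];T=np.array(m['tool_from_camera'])
for u in (247,255,263):
  for v in (230,236,239,241,243,246,250,255,260,270):
    p=d[v,u]*np.linalg.inv(K)@[u,v,1];print(u,v,d[v,u].round(1),(T@np.r_[p,1])[:3].round(1), im[v,u])
v=245
for u in range(232,282,3):
    p=d[v,u]*np.linalg.inv(K)@[u,v,1];print(u,(T@np.r_[p,1])[:3].round(1))
```

```text
247 230 194.9 [ 3.6 15.  -5.5] [205 209 208]
247 236 196.2 [ 7.6 15.  -5.5] [198 203 201]
247 239 192.2 [ 7.5 10.8 -5.4] [66 68 67]
247 241 153.2 [ -9.7 -24.4  -4.5] [106 110 109]
247 243 150.4 [-10.2 -27.3  -4.4] [108 113 110]
247 246 147.6 [-10.2 -30.3  -4.3] [107 111 110]
247 250 144.6 [-10.  -33.5  -4.3] [107 110 107]
247 255 140.9 [ -9.7 -37.5  -4.2] [105 109 107]
247 260 136.7 [ -9.8 -41.9  -4.1] [104 109 106]
247 270 129.5 [ -9.8 -49.5  -3.9] [103 107 105]
255 230 195.8 [ 4.  15.8 -0.6] [205 210 209]
255 236 195.6 [ 7.3 14.5 -0.6] [206 210 208]
255 239 196.3 [ 9.4 14.5 -0.6] [121 125 124]
255 241 152.7 [-10.  -24.9  -0.6] [57 56 58]
255 243 151.4 [ -9.7 -26.4  -0.6] [54 56 56]
255 246 148.0 [-10.  -29.9  -0.6] [57 58 56]
255 250 144.3 [-10.1 -33.8  -0.6] [53 55 57]
255 255 140.0 [-10.2 -38.3  -0.7] [54 55 53]
255 260 135.4 [-10.5 -43.   -0.7] [50 50 51]
255 270 129.6 [ -9.7 -49.4  -0.7] [43 43 45]
263 230 194.8 [ 3.5 15.   4.3] [206 210 208]
263 236 196.4 [ 7.7 15.2  4.3] [206 210 209]
263 239 194.3 [ 8.5 12.7  4.2] [62 65 64]
263 241 153.7 [ -9.5 -24.1   3.2] [106 110 108]
263 243 150.8 [-10.  -26.9   3.1] [105 111 108]
263 246 148.3 [ -9.8 -29.6   3.1] [105 110 107]
263 250 145.3 [ -9.6 -32.9   3. ] [104 109 106]
263 255 140.2 [-10.  -38.1   2.8] [105 108 107]
263 260 136.7 [ -9.8 -41.9   2.8] [103 108 106]
263 270 0.0 [ -81.9 -161.8   -0.8] [103 107 104]
232 [ 14.2  15.7 -14.9]
235 [ 10.5   8.9 -12.6]
238 [ 10.9   9.7 -10.8]
241 [-10.1 -29.1  -7.1]
244 [ -9.8 -28.5  -5.8]
247 [ -9.6 -28.2  -4.4]
250 [-10.  -28.9  -3. ]
253 [-10.4 -29.6  -1.6]
256 [ -9.6 -28.2  -0.2]
259 [ -9.6 -28.1   1.2]
262 [-10.2 -29.4   2.6]
265 [ -9.6 -28.3   4. ]
268 [-10.4 -29.7   5.4]
271 [11.   9.9  9. ]
274 [11.1 10.  10.8]
277 [11.4 10.5 12.6]
280 [13.8 15.  14.9]
```

Run:
```python
from h import *
st=status.read_state();M=R.from_quat(st['ee_rot']).as_matrix()
im,d=eyes.get_image('scene');c=cam('scene')
o=cv2.resize(im[:,:,::-1],None,fx=4,fy=4,interpolation=cv2.INTER_CUBIC)
for y,col in ((14,(0,0,255)),(0,(0,255,0)),(-24,(255,0,0)),(-59,(255,0,255))):
    q=proj(st['tool_pos']+M@[0,y,0],c)[0];print(y,q);cv2.circle(o,tuple(np.round(q*4+1.5).astype(int)),3,col,-1)
u,v=q.astype(int)
o=o[4*140:4*290,4*180:4*380];cv2.imwrite('pics/s5.png',o)
```

```text
14 [282.78085792 208.05582759]
0 [283.13284314 205.49949471]
-24 [283.75686345 200.96747592]
-59 [284.71673908 193.99626947]
```

View pics/s5.png

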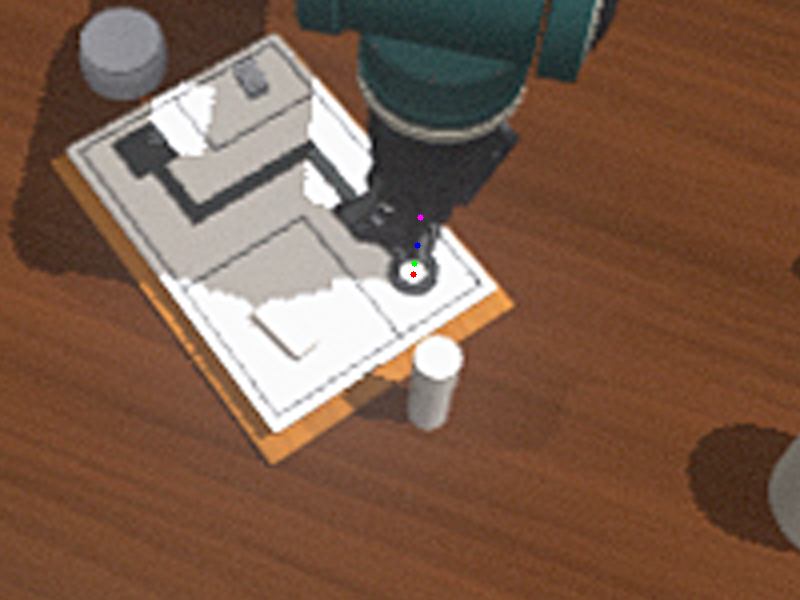

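Run:
```python
from h import *
im,d=eyes.get_image('wrist');m=eyes.camera_model('wrist');K=m['mtx'];T=np.array(m['tool_from_camera'])
v,u=np.mgrid[0:384,0:512];P=np.stack([u,v,np.ones_like(u)],-1)@np.linalg.inv(K).T*d[...,None]
Q=P@T[:3,:3].T+T[:3,3];ok=(d>0)&(Q[...,1]<0)
for a in range(-150,0,6):
    k=ok&(Q[...,1]>=a)&(Q[...,1]<a+6)
    if k.sum()>5:
        z=Q[k];print(a,k.sum(),'x',np.percentile(z[:,0],[1,99]).round(0),'z',np.percentile(z[:,2],[1,99]).round(0))
# tip rows
for uu in (243,247,263,267):
    col=Q[236:246,uu,1].round(1);print(uu,col)
```

```text
-108 1485 x [-17. -12.] z [-19.  43.]
-102 5736 x [-17.  -6.] z [-57.  56.]
-96 5470 x [-17.   1.] z [-53.  51.]
-90 4083 x [-17.   9.] z [-48.  46.]
-84 3282 x [-15.  11.] z [-43.  42.]
-78 5141 x [-12.  10.] z [-38.  37.]
-72 2453 x [-13.  10.] z [-34.  33.]
-66 1180 x [-13.  10.] z [-29.  27.]
-60 699 x [-11.  12.] z [-13.  11.]
-54 434 x [-11.  -5.] z [-14.  12.]
-48 5464 x [-89.  -6.] z [-12.  57.]
-42 813 x [-90.  -5.] z [-14.  54.]
-36 649 x [-89.  -5.] z [-14.  38.]
-30 483 x [-89.  -5.] z [-13.  38.]
-24 204 x [-89.  -9.] z [-6. 39.]
-18 76 x [-89. -65.] z [30. 39.]
-12 28 x [-84. -72.] z [32. 34.]
-6 109 x [-87. -67.] z [32. 38.]
243 [ 11.3  10.1  10.5   9.9 -23.6 -24.9 -25.9 -26.9 -28.2 -29.5]
247 [ 14.   14.5  14.   13.2 -24.3 -25.4 -26.2 -26.2 -28.3 -28.6]
263 [ 15.7  14.2  12.9  11.4 -23.6 -26.1 -26.1 -26.7 -28.1 -28.8]
267 [ 11.6  10.6   9.7   9.7 -24.  -25.3 -26.4 -27.3 -27.3 -29.7]
```

>>> apply_moves --motion '[[[0,0.4,0],[0,0,0],0],[[0,0.7,0],[0,0,0],0],[[0,0.9,0],[0,0,0],0],[[0,0.93,0],[0,0,0],0],[[0,0.93,0],[0,0,0],0]]'

```text
time_s: 5.48
tool_pos: [587.8, 100.3, 11.8]
ee_rot: [0.332, -0.624, 0.624, -0.335]
wrist_force: [0.9, -0.7, 0.3]
finger_gap: 0.0
```

```bash
python3 s.py 8 ring leg1_a;  python3 - <<'E'
from h import *
im,d=eyes.get_image('wrist');cv2.imwrite('pics/w6.png',im[:,:,::-1]);print(status.read_state()['wrist_force'])
E
```

```text
t 5.4833 tcp [587.79 100.29  11.82] F [ 0.9  -0.75  0.33] gap 0.0 yaw -123.75 wy -0.011660248350551683 ydir [ 0.0033  0.0016 -1.    ] j [0.13 0.07 1.82 0.   1.24 0.71]
ring [-0.01   0.127  0.007]
leg1_a [0.99  0.124 0.009]
[ 0.91240521  0.77022587 -0.10666837]
```

View pics/w6.png

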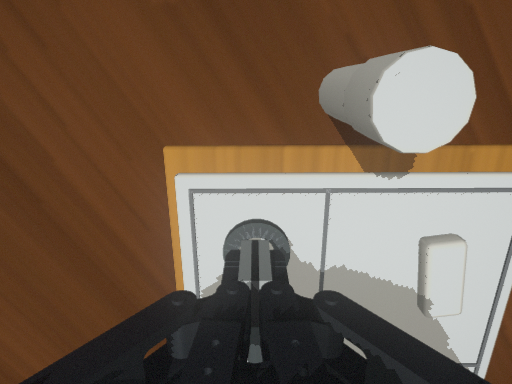

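>>> apply_moves --motion '[[[0,0.03,0],[0,0,0],0],[[0,0.06,0],[0,0,0],0],[[0,0.09,0],[0,0,0],0],[[0,0.09,0],[0,0,0],0]]'

```text
time_s: 5.87
tool_pos: [588.3, 100.4, 10.0]
ee_rot: [0.332, -0.623, 0.624, -0.335]
wrist_force: [-0.3, -0.3, 2.4]
finger_gap: -0.0
```

```bash
python3 s.py 7 ring leg1_a
```

```text
t 5.8667 tcp [588.35 100.37   9.97] F [-0.3  -0.32  2.45] gap -0.0 yaw -123.75 wy -0.011925841383998659 ydir [ 0.0048  0.0019 -1.    ] j [0.13 0.07 1.83 0.   1.24 0.71]
ring [ 0.003  0.099 -0.007]
leg1_a [ 1.003  0.095 -0.005]
```

>>> apply_moves --motion '[[[0,0.04,0],[0,0,0],0],[[0,0.04,0],[0,0,0],0],[[0,0.04,0],[0,0,0],0]]'

```text
time_s: 6.12
tool_pos: [588.4, 100.4, 8.9]
ee_rot: [0.331, -0.623, 0.624, -0.335]
wrist_force: [-1.5, 0.6, 3.9]
finger_gap: 0.1
```

```bash
python3 s.py 9 ring leg1_a leg1_b
```

```text
t 6.1167 tcp [588.43 100.38   8.92] F [-1.52  0.64  3.91] gap 0.1 yaw -123.75 wy -0.012168854965861443 ydir [ 0.005   0.0019 -1.    ] j [0.13 0.07 1.83 0.   1.24 0.71]
ring [ 0.004 -0.003 -0.009]
leg1_a [ 1.004 -0.007 -0.007]
leg1_b [ 2.004 -0.011 -0.005]
```

>>> apply_moves --motion '[[[0.12,0.0,-0.008],[0,0,0],0],[[0.24,0.0,-0.008],[0,0,0],0],[[0.37,0.0,-0.008],[0,0,0],0],[[0.5,0.0,-0.008],[0,0,0],0],[[0.63,0.0,-0.007],[0,0,0],0],[[0.76,0.0,-0.007],[0,0,0],0],[[0.88,0.0,-0.007],[0,0,0],0],[[1.0,0.0,-0.007],[0,0,0],0]]'

```text
time_s: 6.78
tool_pos: [571.4, 75.2, 8.9]
ee_rot: [0.331, -0.623, 0.624, -0.335]
wrist_force: [1.6, 3.1, 3.9]
finger_gap: 0.4
```

```bash
python3 s.py 9 leg1_a leg1_b leg1_c
```

```text
t 6.7833 tcp [571.4   75.23   8.86] F [1.57 3.12 3.85] gap 0.4 yaw -123.76 wy -0.013003408959446006 ydir [ 0.0052  0.002  -1.    ] j [0.09 0.03 1.87 0.   1.23 0.67]
leg1_a [-0.008 -0.005 -0.001]
leg1_b [ 0.992 -0.009  0.001]
leg1_c [ 1.992 -0.014  0.003]
```

Force steady at 3.9 N and the position follows the line; continuing.

>>> apply_moves --motion '[[[0.15,0.0,0],[0,0,0],0],[[0.3,0.0,0],[0,0,0],0],[[0.45,0.0,0],[0,0,0],0],[[0.6,0.0,0],[0,0,0],0],[[0.75,-0.002,0],[0,0,0],0],[[0.9,-0.002,0],[0,0,0],0],[[1.05,-0.002,0.001],[0,0,0],0],[[1.2,-0.002,0.001],[0,0,0],0]]'

```text
time_s: 7.45
tool_pos: [551.2, 44.9, 8.8]
ee_rot: [0.331, -0.623, 0.624, -0.335]
wrist_force: [2.7, 3.0, 4.6]
finger_gap: 0.1
```

```bash
python3 s.py 9 leg1_b leg1_c bend1;  python3 - <<'E'
from h import *
im,d=eyes.get_image('wrist');cv2.imwrite('pics/w7.png',im[:,:,::-1]);print(status.read_state()['wrist_force'])
E
```

```text
t 7.45 tcp [551.19  44.9    8.77] F [2.72 3.03 4.57] gap 0.1 yaw -123.76 wy -0.013421210036028697 ydir [ 0.0052  0.002  -1.    ] j [ 0.03 -0.02  1.92  0.    1.23  0.62]
leg1_b [-0.223 -0.007 -0.   ]
leg1_c [ 0.777 -0.011  0.002]
bend1 [ 1.777 -0.016  0.004]
[-0.13987982 -1.03006372  3.8987837 ]
```

View pics/w7.png

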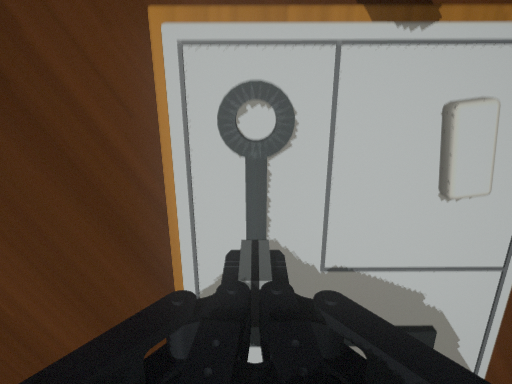

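>>> apply_moves --motion '[[[0.15,-0.004,0],[0,0,0],0],[[0.3,-0.005,0],[0,0,0],0],[[0.45,-0.005,0],[0,0,0],0],[[0.6,-0.006,0],[0,0,0],0],[[0.75,-0.007,0],[0,0,0],0],[[0.9,-0.008,0],[0,0,0],0],[[1.05,-0.008,0.001],[0,0,0],0],[[1.2,-0.008,0.001],[0,0,0],0]]'

```text
time_s: 8.17
tool_pos: [530.6, 14.1, 8.8]
ee_rot: [0.331, -0.623, 0.624, -0.335]
wrist_force: [2.2, 3.0, 3.6]
finger_gap: 0.0
```

```bash
python3 s.py 9 bend1
```

```text
t 8.1667 tcp [530.61  14.08   8.8 ] F [2.21 2.97 3.64] gap 0.0 yaw -123.77 wy -0.015328342418970919 ydir [ 0.0049  0.0017 -1.    ] j [-0.02 -0.07  1.97  0.    1.24  0.57]
bend1 [ 0.541 -0.009  0.003]
```

>>> apply_moves --motion '[[[0.14,0,0.001],[0,0,0],0],[[0.28,-0.002,0.002],[0,0,0],0],[[0.42,-0.003,0.003],[0,0,0],0],[[0.54,-0.004,0.003],[0,0,0],0],[[0.54,-0.004,0.003],[0,0,0],0]]'

```text
time_s: 8.58
tool_pos: [521.2, -0.1, 8.8]
ee_rot: [0.332, -0.623, 0.624, -0.335]
wrist_force: [-2.3, -2.6, 4.1]
finger_gap: 0.1
```

```bash
python3 s.py 9 bend1 leg2_a leg2_b bend2
```

```text
t 8.5833 tcp [ 5.2119e+02 -1.0000e-01  8.7900e+00] F [-2.32 -2.61  4.11] gap 0.1 yaw -123.78 wy -0.018713415188074123 ydir [ 0.0045  0.0012 -1.    ] j [-0.05 -0.09  1.99  0.    1.24  0.54]
bend1 [-0.026 -0.007  0.001]
leg2_a [-0.029 -0.004  1.057]
leg2_b [-3.100e-02 -1.000e-03  2.112e+00]
bend2 [-3.400e-02  3.000e-03  3.168e+00]
```

>>> apply_moves --motion '[[[-0.02,0,0.14],[0,0,0],0],[[-0.028,0,0.29],[0,0,0],0],[[-0.028,0,0.44],[0,0,0],0],[[-0.028,0,0.59],[0,0,0],0],[[-0.028,0,0.74],[0,0,0],0],[[-0.029,0,0.89],[0,0,0],0],[[-0.029,0,1.04],[0,0,0],0],[[-0.03,0,1.19],[0,0,0],0]]'

```text
time_s: 9.25
tool_pos: [551.7, -19.5, 8.8]
ee_rot: [0.332, -0.623, 0.624, -0.335]
wrist_force: [-2.4, 1.5, 4.9]
finger_gap: 0.3
```

```bash
python3 s.py 9 leg2_a leg2_b bend2;  python3 - <<'E'
from h import *
im,d=eyes.get_image('wrist');cv2.imwrite('pics/w8.png',im[:,:,::-1]);print(status.read_state()['wrist_force'])
E
```

```text
t 9.25 tcp [551.74 -19.47   8.82] F [-2.41  1.51  4.9 ] gap 0.3 yaw -123.78 wy -0.01857245949192645 ydir [ 0.0043  0.0012 -1.    ] j [-0.08 -0.02  1.92  0.    1.23  0.51]
leg2_a [ 0.001 -0.007 -0.149]
leg2_b [-0.002 -0.004  0.907]
bend2 [-0.004 -0.     1.962]
[-1.14594211 -0.20903775  3.7736216 ]
```

View pics/w8.png

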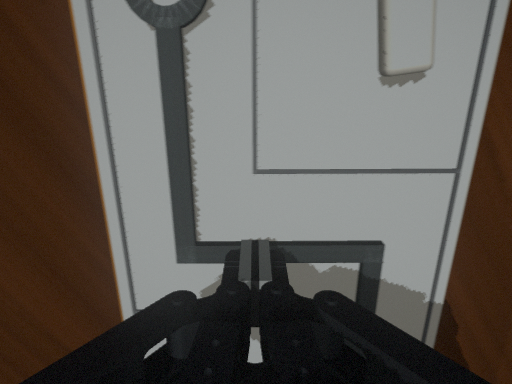

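Run:
```python
from h import *
st=status.read_state();im,d=eyes.get_image('wrist');c=cam('wrist',st)
for z in (27.5,28.5,30): 
    q=[proj(np.r_[W(n),z],c)[0].round(1) for n in ('bend1','leg2_a','bend2','leg1_c')];print(z,q)
m=eyes.camera_model('wrist');K=m['mtx'];T=np.array(m['tool_from_camera'])
for u,v in ((200,252),(220,252),(340,252),(360,252),(180,180)):
    p=d[v,u]*np.linalg.inv(K)@[u,v,1];print(u,v,(T@np.r_[p,1])[:3].round(1))
```

```text
27.5 [array([183.6, 253. ]), array([246.3, 252.7]), array([371.5, 252.1]), array([178.9, 197.1])]
28.5 [array([183.2, 254. ]), array([246.2, 253.7]), array([372.2, 253.1]), array([178.5, 197.8])]
30 [array([182.6, 255.5]), array([246.2, 255.2]), array([373.3, 254.7]), array([177.8, 198.9])]
200 252 [ -0.7 -19.  -28.3]
220 252 [ -1.  -19.5 -18.2]
340 252 [ -0.6 -18.9  42.2]
360 252 [ -0.3 -18.4  52.5]
180 180 [-38.5 -18.7 -35.6]
```

>>> apply_moves --motion '[[[0,-0.004,0.15],[0,0,0],0],[[0,-0.005,0.3],[0,0,0],0],[[0,-0.005,0.45],[0,0,0],0],[[0,-0.004,0.6],[0,0,0],0],[[-0.002,-0.004,0.75],[0,0,0],0],[[-0.002,-0.004,0.9],[0,0,0],0],[[-0.002,-0.004,1.05],[0,0,0],0],[[-0.002,-0.003,1.2],[0,0,0],0]]'

```text
time_s: 10.02
tool_pos: [582.5, -40.0, 9.2]
ee_rot: [0.331, -0.623, 0.624, -0.335]
wrist_force: [-1.8, 1.5, 3.9]
finger_gap: -0.0
```

```bash
python3 s.py 9 bend2
```

```text
t 10.0167 tcp [582.5  -40.     9.21] F [-1.75  1.53  3.91] gap -0.0 yaw -123.8 wy -0.021646030348813385 ydir [ 5.2e-03  7.0e-04 -1.0e+00] j [-0.11  0.05  1.85  0.    1.23  0.48]
bend2 [-0.003  0.01   0.73 ]
```

>>> apply_moves --motion '[[[0,0.004,0.14],[0,0,0],0],[[0,0.005,0.29],[0,0,0],0],[[0,0.006,0.44],[0,0,0],0],[[0,0.007,0.58],[0,0,0],0],[[0,0.008,0.7],[0,0,0],0],[[0,0.008,0.72],[0,0,0],0]]'

```text
time_s: 10.52
tool_pos: [600.9, -52.3, 9.0]
ee_rot: [0.331, -0.623, 0.624, -0.335]
wrist_force: [-2.7, 0.8, 4.3]
finger_gap: 0.2
```

```bash
python3 s.py 9 bend2 leg3_a square
```

```text
t 10.5167 tcp [600.9  -52.34   9.04] F [-2.67  0.8   4.25] gap 0.2 yaw -123.81 wy -0.02360136757426403 ydir [ 5.3e-03  7.0e-04 -1.0e+00] j [-0.13  0.09  1.81  0.    1.24  0.46]
bend2 [-0.003  0.001 -0.009]
leg3_a [ 1.08  -0.002 -0.006]
square [ 2.163 -0.006 -0.003]
```

>>> apply_moves --motion '[[[0.14,0,-0.006],[0,0,0],0],[[0.29,0,-0.006],[0,0,0],0],[[0.44,0,-0.006],[0,0,0],0],[[0.59,-0.001,-0.006],[0,0,0],0],[[0.74,-0.002,-0.006],[0,0,0],0],[[0.89,-0.002,-0.006],[0,0,0],0],[[1.04,-0.003,-0.006],[0,0,0],0],[[1.19,-0.003,-0.006],[0,0,0],0]]'

```text
time_s: 11.18
tool_pos: [580.6, -82.3, 9.0]
ee_rot: [0.331, -0.623, 0.624, -0.335]
wrist_force: [2.2, 2.2, 4.1]
finger_gap: 0.1
```

```bash
python3 s.py 9 leg3_a square
```

```text
t 11.1833 tcp [580.61 -82.28   9.04] F [2.19 2.25 4.13] gap 0.1 yaw -123.81 wy -0.024960106390162197 ydir [ 5.4e-03  8.0e-04 -1.0e+00] j [-0.19  0.05  1.85  0.    1.23  0.4 ]
leg3_a [-0.126  0.002  0.001]
square [ 0.958 -0.002  0.004]
```

>>> apply_moves --motion '[[[0.14,0,0.001],[0,0,0],0],[[0.29,0,0.002],[0,0,0],0],[[0.44,0,0.003],[0,0,0],0],[[0.59,0,0.004],[0,0,0],0],[[0.74,0,0.004],[0,0,0],0],[[0.87,0,0.004],[0,0,0],0],[[0.95,0,0.004],[0,0,0],0],[[0.95,0,0.004],[0,0,0],0]]'

```text
time_s: 11.85
tool_pos: [564.5, -106.6, 8.9]
ee_rot: [0.331, -0.623, 0.625, -0.335]
wrist_force: [-1.3, -3.3, 4.3]
finger_gap: -0.1
```

```bash
python3 s.py 9 square;  python3 - <<'E'
from h import *
im,d=eyes.get_image('wrist');cv2.imwrite('pics/w9.png',im[:,:,::-1]);print(status.read_state()['wrist_force'])
im,d=eyes.get_image('scene');cv2.imwrite('pics/s9.png',im[:,:,::-1])
E
```

```text
t 11.85 tcp [ 564.49 -106.62    8.92] F [-1.26 -3.28  4.33] gap -0.1 yaw -123.83 wy -0.02802400365453366 ydir [ 5.1e-03  3.0e-04 -1.0e+00] j [-0.23  0.03  1.88  0.    1.23  0.36]
square [-0.016 -0.003 -0.001]
[-1.82919246 -3.19631136  4.08628206]
```

View pics/w9.png

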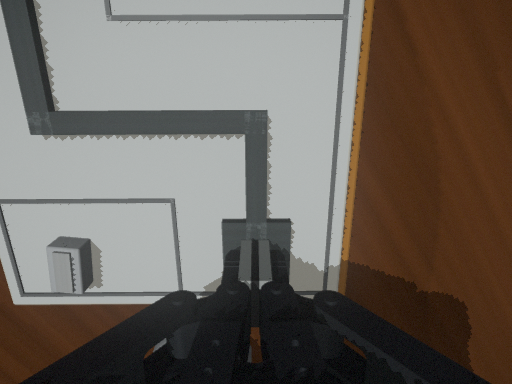

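View pics/s9.png

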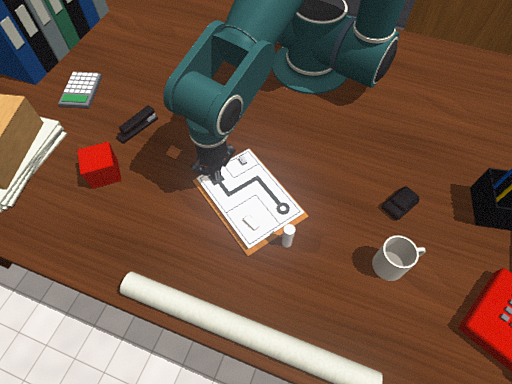

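```bash
python3 -c "
from cell import status,job
s=status.read_state();print(s['wrist_force'],s['tool_pos'],s['time_s'])
print(job.close_job())"
```

```text
[-1.19730793 -2.44619241  4.53193693] [ 564.5465382  -106.53797516    8.8626935 ] 11.95
the job is handed in; nothing more can be done
None
```

I traced the route with the closed fingertips: from the ring, round both bends, to the square. The fingertips were still resting on the square when I handed in at 11.95 s.

- **Force:** Readings between moves were 3.6 to 4.9 N upward from full contact on the ring to the end. By the foam figures given, that is about 2.5 to 3.5 mm of its 12 mm travel. The last reading was 4.5 N. I did not sample force during the moves themselves.
- **Position:** The three cameras agreed on where the plan lies to about 1 mm. At each stop the fingertips were within about 1 mm of the middle of the line, and they finished less than 1 mm from the centre of the square.
- **Disagreement:** Contact came about 34 mm lower than the stated 14 mm tip reach predicts. The wrist depth image and the scene picture both showed the fingers ending short of where that value puts them. I stopped, checked clearance, and then went down slowly until I felt contact.
- **Network misses:** The networks confused the two bends and did not find the clip tin. I fitted the known shape of the route to the images instead.
- **Other things:** The last pictures show the eraser, sharpener and glue stick where they were. The gripper hid the clip tin in the final view. It should have cleared the tin by about 50 mm, but I did not confirm that in a picture.

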